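Pull a snug control knob off a screen-heating station

TASK

Lift the forked knob puller off its stand by its handle, hook it under the wide round knob cap on the heating station and pull the cap straight up off its spindle; work gently, by feel, without pressing hard on the station or its spindle, and do not touch the cap with the fingers. Then stand the puller upright in the white parts tray, well inside its walls, with the pulled cap still lying on its fork, let go, and leave everything else where it is.

Things in the scene. Friction and masses are not known exactly. Their poses are not given: they have to be found in the camera images.
- puller: Loose C-shaped knob puller, 130 g, hanging upright by its crossbar on its stand. Origin: underside of the crossbar (68 mm long in y, x = -20 to +12 mm, 8 mm thick), below the middle of the handle; z up, +x the way the tines point. A grey forked hook hangs below: its underside lies 40 to 58 mm under the origin, since its clamped stem is drawn out by an amount that differs each time, is not measured and stays put.
- puller_handle (a point): Middle of the puller's black block handle, 34 mm above its origin. The handle spans 8 to 60 mm above the origin, 24 mm along the puller's x, 14 mm along its y (grip across the 14 mm). The hook's stem and spine stand at the back, x = -28.5 to -18 mm, 29 mm wide.
- stand: Fixed stand of the puller: base 70 x 90 x 6 mm with two posts 64 mm tall (50 mm in x, 8 mm in y) at y = +28.5 and -28.5 mm, on which the crossbar lies loose; the fork hangs between them. Lift the puller straight up. Origin: centre of its underside.
- cap: The wide round black knob cap to pull: diameter 34 mm, 20 mm tall, 30 g, hollow, white pointer line on top. Origin: centre of its underside, z up. Sprung balls hold it: about 8 to 16 N straight up frees it within 7 mm; clear of the spindle after 15 mm. Seated, its underside is 9 mm above the station's top face, with only the 13 mm thick spindle in the gap.
- spindle: The fixed steel spindle, a round post 13 mm thick and 23 mm tall, under the wide cap; origin where it meets the station's top, z up. Puller's fork: plate 4 mm thick, 40 mm wide, x = -26 to +21.5 mm; slot 16 mm wide (24 mm at its +x mouth), ending in a throat at x = -6.5 mm; lips on the tine tips (x = 18.5 to 21.5 mm) 6.5 mm high over all. Throat against spindle: the puller's axis is on the spindle's.
- small_knob: The narrow black control on the same station: diameter 20 mm, 24 mm tall, fixed, not to be pulled. Origin: where it meets the station's top face. The wide and the narrow one may have changed places.
- seat (a point): Point on the spindle's axis where the underside centre of the seated cap lies, 9 mm above the station's top face. The spindle is vertical and reaches 14 mm above this point.
- station: Fixed grey heating station, a low box 210 (x) x 220 (y) x 65 mm. Origin: centre of its underside; +x points away from the front. The two controls stand at x = -45 mm, y = +50 and -50 mm. In front of them (x = -105 to -60 mm) the top is bare and flat at 65 mm: the fork can come in there along +x. Behind, from x = -12 mm, lies a 6 mm thick aluminium plate.
- tray: Fixed shallow white parts tray, 140 x 140 mm outside, walls 4 mm thick and 16 mm tall, inner floor 4 mm above the bench (wall thickness). Origin: centre of its underside. It stands on one side of the station, the puller on its stand on the other; the sides change.
- phone_on_plate: Bystander: black phone, 148 x 71 x 9 mm, lying on the station's plate. Origin: centre of its underside.
- phone_on_bench: Bystander: blue phone, 155 x 74 x 9 mm, on the bench. Origin: centre of its underside.
- screwdriver: Bystander: small screwdriver, 150 mm, on the bench.
- tweezers: Bystander: steel tweezers, 125 mm, 6 mm high, on the bench in front.
- screw_jar: Bystander: small glass jar with a steel lid, diameter 44 mm, 35 mm tall, in front.
Mind the look-alikes: they are no part of the job. What is shaped like the cap but blue is not meant.

How it is judged:
By the outcome, as a careful person would: the job done as asked, in the order asked, and still so for the second after the job is handed in, with the robot touching nothing.
It also fails if it takes over 72 s, if anything falls off the work surface, if the arm or the gripper's body presses on something with over 40 N, if the wrist force passes 120 N, or if a joint passes its speed limit or range.

ROBOT

A 6-joint arm with a two-finger parallel gripper is mounted at the origin on the work surface. World frame = base frame: x ahead of the robot, y to its left, z up, the work surface at z = 0. Lengths are in mm, angles in rad, forces in N, time in s.
With the tool pointing down it reaches from about 350 to 950 mm from the base axis. Payload 17.4 kg.
Tool frame: the origin (TCP) lies midway between the tips of the shut fingers; the grasp point (between the pads) lies 19 mm behind it; z points along the fingers, y is the line along which they close (so a half turn about z gives the same grasp; the last joint's range is limited). The gripper opens to 93 mm and grips with 3 to 60 N. Pads are 15 mm wide; open, the fingers measure 128 mm over their backs; the gripper's body (75 mm by 188 mm) begins 65 mm behind the grasp point.
Start: joints at [1.063, 0.116, 1.442, -0, 1.584, -0.038], TCP at [305.586, 601.872, 218.646] pointing down, gripper open.
Joint ranges: [-2.83, 2.83], [-0.83, 2.19], [0.07, 2.5], [-1.14, 4.28], [0.01, 3], [-2.97, 2.97]. Speed limits (rad/s): [1.89, 1.89, 2.22, 3.14, 3.14, 3.14].

INTERFACE

Orientations are given as a rotation vector (axis times angle).
In Python, from workcell import get_state, grab_frame, sign_off, regions_of gives the robot as it stands. The module is installed in compiled form; this text tells all that it offers.
- The arm moves only by the tool arm_command, never from a script. Its argument "plan" is a list of rows, each a list of 7 numbers: the shift along the tool's x, y, z in cm, then the turn, a rotation vector about the tool's x, y, z in degrees, then the gripper command: -1 is shut, 1 is fully open, values between are in proportion. A call has 1 to 10 rows; each row is the pose to reach, as a shift and turn from the pose commanded when the call began, along the tool's axes at that moment; what a row does not reach only later rows make up. A row lasts 1/10 s, in which the tool goes at most 50 mm and 8.59 degrees, less where a joint would pass 70% of its speed; a pose out of reach is approached as far as the arm can. A call with a gripper value outside its range is refused whole. The fingers move at their own pace and stop on an object; "newtons" is the grip in N (left out, the last holds). Time passes only in rows, so rows that repeat a pose let the fingers close. It gives the time, the measured TCP pose, the force, the opening and the grip force at its end, in the units of the state.
- get_state(): the state, without advancing time (a new reading comes with each control period).
- grab_frame(name): name is "side" or "top"; returns a dict with "image" (420x560x3 uint8, red, green, blue), "vertical_fov" (degrees; the focal length in pixels is half the picture's height over the tangent of half this angle, whatever the lens; pixels are square), "cx", "cy" (the principal point, pixels), "xyz" and "rotation" of the camera in the world. Camera axes: x right, y down, z forward; pixel columns grow to the right and rows downward; lengths in mm; the calibration is good to about 2 mm. A picture is of the moment at which its call begins. There is no depth.
- sign_off(): hands the job in; it is judged then, once.
Trained networks look in the newest picture that a camera, given by its name, has taken for a name from the list of things; names that differ only in an ending like _2 or _b are one class to them, and where a whole thing is asked for, a point or a joint stands for the part that bears it (a point fixed in the world has none). Each returns a list of dicts, best first, with "confidence" (0 to 1); they miss things now and then, are a little off and sometimes report something else, mostly with a low value. They report only what shows in the picture. A call takes as long as a camera call. They do not tell look-alikes from the thing itself.
- regions_of(camera, name): "mask" (420x560 bool, what is visible of it) and "position" ([column, row] in pixels, amid what is visible of it).
The state is a dict: "clock": time; "joint_positions": joint angles; "dq": joint speeds; "joint_efforts": joint torques, N m; "position": TCP position; "eef_rot": TCP orientation; "wrist_force": force on the tool from outside, world axes, zero at the start; "moment": the same for the moment, N m; "opening": finger opening in mm; "finger_force": force on a finger pad.
Only numpy, scipy, OpenCV 4.12 (cv2) and the standard library are available. Lean on these libraries where they do the work, as an engineer would, in place of code of your own. Each camera call takes 0.05 s, during which the arm holds its last target. There are 200 camera calls.

## Working session

There is one attempt and no reset: what is moved stays moved. The work goes in short steps, Python scripts to look and compute and a tool call to move; the robot and the scene stay as the last step left them, time stands still between calls to the robot, and variables do not carry over. Pictures are saved under pics/ and viewed, at most 10 in all, crops included, and the job is handed in when it is done.

Besides the shell and the picture viewer there is one more tool, called after "Emit:" by a JSON object that holds its "op" and its "data". arm_command: Moves the arm, as the interface text tells. Its arguments: {"type":"object","properties":{"plan":{"type":"array"},"newtons":{"type":"number"}},"required":["plan"]}

```bash
mkdir -p pics
cat > h.py <<'E'
import numpy as np, cv2
from workcell import *
def cam(n):
    f=grab_frame(n); f['f']=f['image'].shape[0]/2/np.tan(np.radians(f['vertical_fov'])/2); f['R']=np.array(f['rotation']); f['R']=f['R'] if f['R'].shape==(3,3) else cv2.Rodrigues(f['R'])[0]; return f
def ray(f,p):
    d=f['R']@np.array([(p[0]-f['cx'])/f['f'],(p[1]-f['cy'])/f['f'],1]); return np.array(f['xyz']),d
def onz(f,p,z):
    o,d=ray(f,p); return o+d*(z-o[2])/d[2]
def proj(f,P):
    c=f['R'].T@(np.array(P,float)-np.array(f['xyz'])); return np.array([f['cx']+f['f']*c[0]/c[2],f['cy']+f['f']*c[1]/c[2]])
def save(f,n): cv2.imwrite('pics/'+n,f['image'][:,:,::-1])
E
python3 - <<'E'
from h import *
print(get_state())
for n in('top','side'):
    f=cam(n);save(f,n+'0.png');print(n,f['xyz'],f['R'].round(3).tolist(),f['f'],f['cx'],f['cy'])
    for k,z in dict(puller=50,puller_handle=100,stand=30,cap=94,small_knob=89,station=65,tray=10,spindle=70,phone_on_plate=80).items():
        for r in regions_of(n,k)[:3]:
            print(k,round(r['confidence'],2),np.round(r['position']),r['mask'].sum(),onz(f,r['position'],z).round(1))
E
```

```text
{'clock': 0.0, 'joint_positions': array([ 1.06318694e+00,  1.16520122e-01,  1.44227082e+00, -3.85440776e-05,
        1.58397694e+00, -3.78132520e-02]), 'dq': array([ 0.00124528,  0.00025684, -0.00032851,  0.00173829, -0.00012716,
        0.00083287]), 'joint_efforts': array([ 2.15351240e-03, -7.21260953e+01, -6.22613168e+01,  7.81959412e-02,
        2.37184425e-02, -1.08265424e-04]), 'position': array([305.50551499, 601.68427888, 217.87870302]), 'eef_rot': array([-7.31121962e-01, -3.05504603e+00,  1.79396966e-03]), 'wrist_force': array([-0.00069903,  0.325046  ,  0.37411353]), 'moment': array([-0.02453047,  0.0086972 ,  0.02064781]), 'finger_force': 0.0, 'opening': 92.96720947656453}
top [ 396.18536359  -15.52625494 1184.16052306] [[-0.026, -0.991, 0.135], [-0.999, 0.029, 0.021], [-0.025, -0.134, -0.991]] 497.3240827337633 283.09058588129693 202.06735094046493
puller 0.6 [432. 231.] 535 [ 474.1 -327.8   50. ]
puller_handle 0.71 [426. 227.] 516 [ 479.  -301.9  100. ]
puller_handle 0.34 [142. 251.] 3575 [445.5 317.6 100. ]
stand 0.87 [409. 226.] 613 [ 488.7 -281.8   30. ]
stand 0.4 [43
[... 634 characters left out ...]
315.] 735 [ 481.8 -307.    50. ]
puller_handle 0.64 [270. 313.] 665 [ 472.4 -338.7  100. ]
stand 0.82 [271. 333.] 847 [ 475.1 -337.4   30. ]
stand 0.73 [206. 263.] 334 [ 364.2 -116.    30. ]
cap 0.72 [351. 271.] 174 [ 668.3 -264.1   94. ]
cap 0.63 [300. 219.] 168 [604.1 -78.8  94. ]
cap 0.56 [323. 279.] 151 [ 601.6 -273.3   94. ]
station 0.62 [299. 227.] 4763 [602.3 -74.9  65. ]
tray 0.71 [217. 162.] 1262 [441.8 332.5  10. ]
spindle 0.29 [303. 168.] 145 [680.7 166.8  70. ]
spindle 0.28 [298. 224.] 4797 [601.1 -70.8  70. ]
phone_on_plate 0.9 [320. 205.] 1023 [675.3 -19.1  80. ]
phone_on_plate 0.55 [219. 158.] 1171 [443.3 247.3  80. ]
phone_on_plate 0.37 [388. 335.] 2268 [ 688.4 -420.7   80. ]
```

Run:
```python
import cv2
t=cv2.imread('pics/top0.png');s=cv2.imread('pics/side0.png')
a=cv2.resize(t[110:260,220:460],None,fx=3.3,fy=3.3,interpolation=cv2.INTER_CUBIC)
b=cv2.resize(s[180:360,180:420],None,fx=3.3,fy=3.3,interpolation=cv2.INTER_CUBIC)
cv2.imwrite('pics/ta.png',a);cv2.imwrite('pics/sb.png',b)
```

```text
(no output)
```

View pics/top0.png

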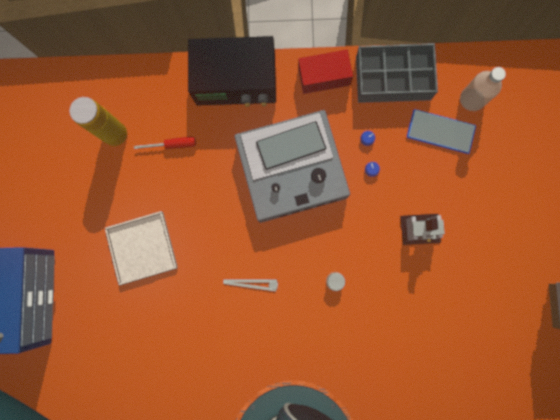

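View pics/ta.png

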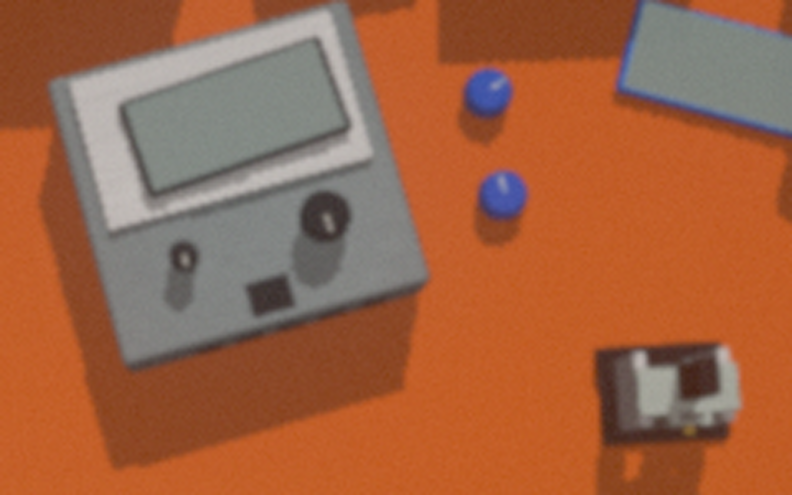

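View pics/sb.png

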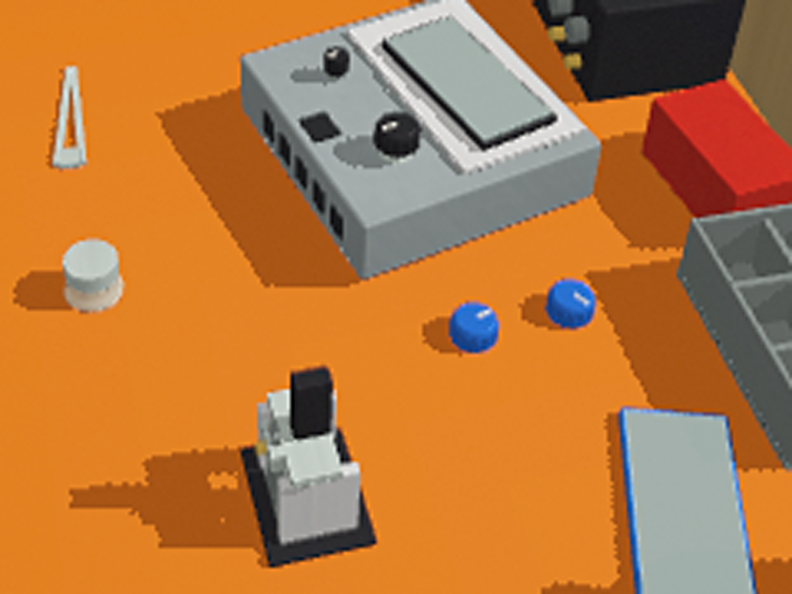

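The cap is the wide black knob at top (320,175) and side (300,219). The narrow knob is at top (276,188). The blue look-alikes are at top (370,137) and (370,167). The puller stands at top (430,228) with its back (yellow screw) towards −x, and the tray is at top (143,248). Next I fit the shapes.

```bash
cat >> h.py <<'E'
from scipy.optimize import minimize
S=6
def hullmask(f,P,roi):
    x0,y0,x1,y1=roi; p=np.array([proj(f,q) for q in P]); p=(p+0.5-[x0,y0])*S-0.5
    h=cv2.convexHull(p.astype(np.float32))[:,0]
    m=np.zeros(((y1-y0)*S,(x1-x0)*S),np.float32); cv2.fillConvexPoly(m,np.round(h*16).astype(np.int32),1,shift=4)
    return cv2.resize(m,(x1-x0,y1-y0),interpolation=cv2.INTER_AREA)
def box(x0,x1,y0,y1,z0,z1): return np.array([[x,y,z] for x in(x0,x1) for y in(y0,y1) for z in(z0,z1)],float)
def cyl(r,z0,z1):
    t=np.linspace(0,2*np.pi,32,endpoint=False); return np.array([[r*np.cos(a),r*np.sin(a),z] for a in t for z in(z0,z1)])
def place(P,x,y,yaw,z=0):
    c,s=np.cos(yaw),np.sin(yaw); return P@np.array([[c,s,0],[-s,c,0],[0,0,1]])+[x,y,z]
def fit(views,model,x0,step):
    # views: (frame, soft target image of full size, roi)
    def cost(v): return sum(np.abs(hullmask(f,model(v),r)-t[r[1]:r[3],r[0]:r[2]]).sum() for f,t,r in views)
    sx=np.vstack([x0]+[np.array(x0)+np.eye(len(x0))[i]*step[i] for i in range(len(x0))])
    for _ in range(3):
        o=minimize(cost,sx[0],method='Nelder-Mead',options=dict(initial_simplex=sx,xatol=.02,fatol=.02,maxiter=600)); 
        sx=np.vstack([o.x]+[o.x-np.eye(len(x0))[i]*step[i]*.5 for i in range(len(x0))])
    return o.x,o.fun
E
cat > m1.py <<'E'
from h import *
T=cam('top');TD={k:regions_of('top',k) for k in('station','tray')}
D=cam('side');
def dark(f,lo=40,hi=110): 
    g=f['image'].max(2).astype(float); return np.clip((hi-g)/(hi-lo),0,1)
for n,f,p in(('t',T,(320,175)),('s',D,(300,219)),('t',T,(431,226)),('s',D,(274,302))):
    x,y=p; print(n,p); print(f['image'].max(2)[y-9:y+10:2,x-12:x+13:2])
st=[(T,TD['station'][0]['mask'].astype(float),(220,100,360,235))]
print('station',fit(st,lambda v:place(box(-105,105,-110,110,65,65),v[0],v[1],v[2]),[608,-14,.27],[5,5,.1]))
tr=[(T,TD['tray'][0]['mask'].astype(float),(95,200,190,300))]
print('tray',fit(tr,lambda v:place(box(-70,70,-70,70,0,16),v[0],v[1],v[2]),[450,335,.2],[5,5,.1]))
r=(305,160,335,190);q=(286,206,314,233)
for w in([(T,dark(T),r)],[(D,dark(D),q)],[(T,dark(T),r),(D,dark(D),q)]):
    print('cap',fit(w,lambda v:place(cyl(17,74,94),v[0],v[1],0),[602,-77],[4,4]))
E
python3 m1.py
```

```text
t (320, 175)
[[101 109 117 122 128 129 132 135 135 133 132 134 132]
 [130 134 132 109  85  78  87 109 131 133 133 135 132]
 [133 131 103  67  63  63  65  68  94 131 132 135 132]
 [130 123  75  64  62  66  61  61  72 122 132 136 133]
 [132 111  62  63  66  91  76  60  67 106 136 132 136]
 [135 109  63  62  67 119 104  64  64 105 133 131 133]
 [135 112  61  65  66  94 123  64  72 126 133 134 131]
 [134 115  77  64  62  67  86  66  97 130 133 133 134]
 [125 106  95  79  66  63  71  83 114 133 133 132 133]
 [120  99  99  99  95  95  95  97 117 137 133 133 133]]
s (300, 219)
[[170 169 168 169 172 166 117 181 226 215 162 165  18]
 [171 171 169 171 171 172 168 119 157 222 222 161 165]
 [170 171 172 173 125  92  77  66 108 179 220 224 162]
 [169 171 173 125  38  37  41  46  44 110 193 219 217]
 [169 171 174  18 245 141  59  46  47  47 128 221 220]
 [175 176 181  25  34  44  46  48  71  46 124 125 232]
 [118 119 127  23  33  32  40  40  44  44 173 118 179]
 [123 124 126  21  28  30  29  29  39  37 177 167 118]
 [123 122 124 123  48  24  23  25  85 175 176 174 169]
 [122 121 121 122 137 148 14
[... 849 characters left out ...]
1  33  31  30  82 235 229 229]
 [197 204 207  14  30  31  33  31  32  77 236 229 229]
 [120 211 210  15  30  30  33  33  32  76 235 229 229]
 [113 153 150  16  31  30  33  33  32 106 235 229 229]
 [100 131 152  14  31  30  32  31  29 111 181 232 229]
 [ 89 145 153  89  29  28  25  20  76 209  39 242 229]]
station (array([ 6.31620704e+02, -1.48842027e+01,  2.43977282e-01]), np.float64(2417.305555043742))
tray (array([682.96296296, 326.2962963 ,  -5.08148148]), np.float64(0.0))
cap (array([602.52670052, -71.88382664]), np.float64(112.75714314957816))
cap (array([604.99263251, -72.92965716]), np.float64(62.1634923021176))
cap (array([604.80183931, -71.66764613]), np.float64(181.34603196127074))
```

```bash
cat > m2.py <<'E'
from h import *
T=cam('top');M=regions_of('top','station');TR=regions_of('top','tray');D=cam('side')
def dark(f,lo,hi):
    g=f['image'].max(2).astype(np.float32); t=np.clip((hi-g)/(hi-lo),0,1); return cv2.morphologyEx(t,cv2.MORPH_CLOSE,np.ones((7,7)))
def chull(m):
    m=cv2.morphologyEx(m.astype(np.uint8),cv2.MORPH_OPEN,np.ones((3,3))); h=cv2.convexHull(cv2.findNonZero(m)); o=np.zeros(m.shape,np.float32); cv2.fillConvexPoly(o,h,1); return o
roi=(220,100,360,235)
print('station',fit([(T,chull(M[0]['mask']),roi)],lambda v:place(box(-105,105,-110,110,0,65),v[0],v[1],v[2]),[608,-14,.27],[5,5,.1]))
for r in TR[:3]: print('tray?',r['confidence'],r['position'])
tm=[r for r in TR if abs(r['position'][0]-142)<15 and abs(r['position'][1]-248)<15]
if tm: print('tray',fit([(T,chull(tm[0]['mask']),(95,200,190,300))],lambda v:place(box(-70,70,-70,70,0,16),v[0],v[1],v[2]),[450,335,.2],[5,5,.1]))
r=(309,165,330,184);q=(286,208,314,233)
V=[(T,dark(T,66,126),r),(D,dark(D,48,122),q)]
for w in(V[:1],V[1:],V):
    print('cap',fit(w,lambda v:place(cyl(17,74,94),v[0],v[1],0),[604,-72],[4,4]))
# handle
H=box(-12,12,-7,7,8,60)
g=(420,214,446,238);k=(262,288,286,312)
V=[(T,dark(T,70,130),g),(D,dark(D,35,150),k)]
for z in(64,70):
  print('handle',z,*[fit(w,lambda v:place(H,v[0],v[1],v[2],z),[480,-315,.1],[4,4,.1]) for w in(V[1:],V)])
print('free',fit(V,lambda v:place(H,v[0],v[1],v[2],v[3]),[480,-315,.1,66],[4,4,.1,3]))
E
python3 m2.py
```

```text
station (array([ 6.35380660e+02, -1.39011946e+01,  2.44778242e-01]), np.float64(124.11111450195312))
tray? 0.66 [140.7, 249.1]
tray (array([4.56079304e+02, 3.48684485e+02, 2.65776696e-01]), np.float64(123.16667175292969))
cap (array([603.65134025, -71.99625063]), np.float64(43.833335876464844))
cap (array([606.24060237, -69.40284824]), np.float64(58.19068908691406))
cap (array([604.8039347 , -72.02108274]), np.float64(111.19624328613281))
handle 64 (array([ 4.85284086e+02, -3.15196626e+02, -1.14467322e-01]), np.float64(34.56111145019531)) (array([ 4.86413456e+02, -3.12359319e+02, -7.11219625e-02]), np.float64(180.71255493164062))
handle 70 (array([ 4.84193957e+02, -3.19701756e+02, -1.31410256e-01]), np.float64(35.151451110839844)) (array([ 4.86008979e+02, -3.12719094e+02, -1.28815453e-01]), np.float64(211.60482788085938))
free (array([ 4.85885361e+02, -3.12605272e+02, -1.00510898e-01,  6.06249581e+01]), np.float64(168.27488708496094))
```

Run:
```python
from h import *
import numpy as np
o=[]
for n,r in(('top',(392,202,456,256)),('side',(244,280,308,362))):
    f=cam(n); k=8 if n=='top' else 7
    im=cv2.resize(f['image'][r[1]:r[3],r[0]:r[2],::-1],None,fx=k,fy=k,interpolation=cv2.INTER_CUBIC)
    for z,yaw,col in((64,-.1,(0,255,0)),(64,0.02,(255,0,0))):
        P=place(box(-12,12,-7,7,8,60),486,-314.5,yaw,z)
        B=place(box(-35,35,-45,45,0,6),486,-314.5,yaw,0)
        for Q in(P,B):
          for i in range(8):
            for j in range(i):
                if bin(i^j).count('1')==1:
                    a,b=[tuple(((proj(f,Q[t])+.5-r[:2])*k).astype(int)) for t in(i,j)]
                    cv2.line(im,a,b,col,1)
    o.append(cv2.resize(im,(390,int(im.shape[0]*390/im.shape[1]))))
h=max(x.shape[0] for x in o)
cv2.imwrite('pics/ov.png',np.hstack([cv2.copyMakeBorder(x,0,h-x.shape[0],0,5,0) for x in o]))
```

```text
(no output)
```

View pics/ov.png

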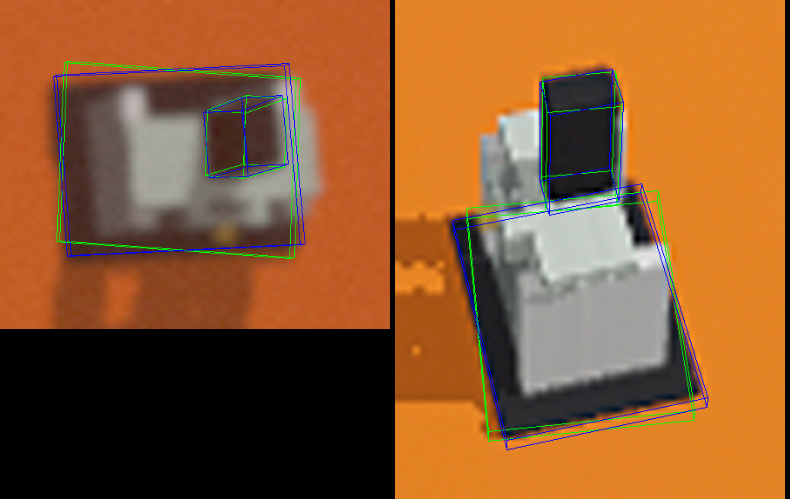

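The blue overlay (yaw about 0.02, z 64) matches the handle in both views, centred near (486,−314.5). Next I work out the approach.

```bash
cat >> h.py <<'E'
from scipy.spatial.transform import Rotation as Ro
def down(yaw,flip=0): # puller x-axis dir = tool x (flip 0) or -tool x; tool y = -/+ puller y
    return Ro.from_euler('z',yaw+np.pi*flip)*Ro.from_euler('x',np.pi)
def row(p,R,s=None):
    s=s or get_state(); C=Ro.from_rotvec(s['eef_rot'])
    return np.round(C.inv().apply(np.array(p)-s['position'])/10,2).tolist(), np.round((C.inv()*R).as_rotvec(degrees=True),1).tolist()
def tyaw(s=None):
    s=s or get_state(); x=Ro.from_rotvec(s['eef_rot']).as_matrix(); return np.arctan2(x[1,0],x[0,0])
E
python3 - <<'E'
from h import *
s=get_state();print(s['clock'],Ro.from_rotvec(s['eef_rot']).as_matrix().round(3),tyaw(s))
for fl in(0,1): print(row((486,-314.5,220),down(.02,fl)),row((486,-314.5,83),down(.02,fl)))
E
```

```text
1.5 [[-0.892  0.453  0.   ]
 [ 0.453  0.892  0.   ]
 [-0.     0.    -1.   ]] 2.6717719585858895
([-57.57, -73.54, -0.13], [0.0, -0.0, 151.9]) ([-57.57, -73.54, 13.57], [0.0, -0.0, 151.9])
([-57.57, -73.54, -0.13], [0.0, 0.0, -28.1]) ([-57.57, -73.54, 13.57], [0.0, 0.0, -28.1])
```

Emit:
{"op": "arm_command", "data": {"plan": [[-57.6,-73.5,0,0,0,-28.1,1],[-57.6,-73.5,0,0,0,-28.1,1],[-57.6,-73.5,0,0,0,-28.1,1],[-57.6,-73.5,0,0,0,-28.1,1],[-57.6,-73.5,0,0,0,-28.1,1],[-57.6,-73.5,0,0,0,-28.1,1],[-57.6,-73.5,0,0,0,-28.1,1],[-57.6,-73.5,0,0,0,-28.1,1],[-57.6,-73.5,0,0,0,-28.1,1],[-57.6,-73.5,0,0,0,-28.1,1]]}}

```text
clock: 2.5
position: [402.2, 109.5, 219.0]
eef_rot: [-0.033, 3.14, 0.0]
wrist_force: [0.9, 0.3, -0.3]
opening: 93.0
finger_force: 0.0
```

```bash
python3 -c "
from h import *
s=get_state();print(s['joint_positions'].round(2),row((486,-314.5,220),down(.02,1)))"
```

```text
[ 0.2  -0.47  1.95  0.    1.66 -1.39] ([-7.48, -42.57, -0.1], [0.0, 0.1, 0.1])
```

Emit:
{"op": "arm_command", "data": {"plan": [[-7.4,-42,0,0,0,0,1],[-7.4,-42,0,0,0,0,1],[-7.4,-42,0,0,0,0,1],[-7.4,-42,0,0,0,0,1],[-7.4,-42,0,0,0,0,1],[-7.4,-42,0,0,0,0,1],[-7.4,-42,0,0,0,0,1],[-7.4,-42,0,0,0,0,1],[-7.4,-42,0,0,0,0,1],[-7.4,-42,0,0,0,0,1]]}}

```text
clock: 3.5
position: [485.0, -309.9, 217.8]
eef_rot: [0.028, -3.14, -0.001]
wrist_force: [0.4, 0.5, 0.2]
opening: 93.0
finger_force: 0.0
```

```bash
python3 -c "
from h import *
s=get_state();print(s['joint_positions'].round(2),s['position'],row((486,-314.5,83),down(.02,1)))"
```

```text
[-0.61 -0.1   1.66 -0.    1.58 -2.2 ] [ 484.95675623 -309.91158982  217.80018401] ([-0.11, -0.47, 13.48], [0.0, -0.1, -0.1])
```

Emit:
{"op": "arm_command", "data": {"plan": [[-0.1,-0.45,4,0,0,0,0],[-0.1,-0.45,8,0,0,0,0],[-0.1,-0.45,11,0,0,0,0],[-0.1,-0.45,12.5,0,0,0,0],[-0.1,-0.45,13.4,0,0,0,0],[-0.1,-0.45,13.4,0,0,0,0],[-0.1,-0.45,13.4,0,0,0,0]]}}

```text
clock: 4.2
position: [486.8, -311.8, 86.2]
eef_rot: [-0.033, 3.14, -0.002]
wrist_force: [0.6, 0.2, -0.1]
opening: 47.0
finger_force: 0.0
```

```bash
python3 -c "
from h import *
s=get_state();print(s['position'],s['wrist_force'],s['opening'],row((486,-314.5,83),down(.02,1)))
f=cam('side');i=f['image'][250:370,210:340,::-1];cv2.imwrite('pics/g.png',cv2.resize(i,None,fx=5,fy=5,interpolation=2))"
```

```text
[ 486.75804478 -311.76203574   86.21491016] [ 0.61509399  0.24768931 -0.06801151] 47.005842010633756 ([0.08, -0.27, 0.32], [-0.1, 0.1, 0.0])
```

View pics/g.png

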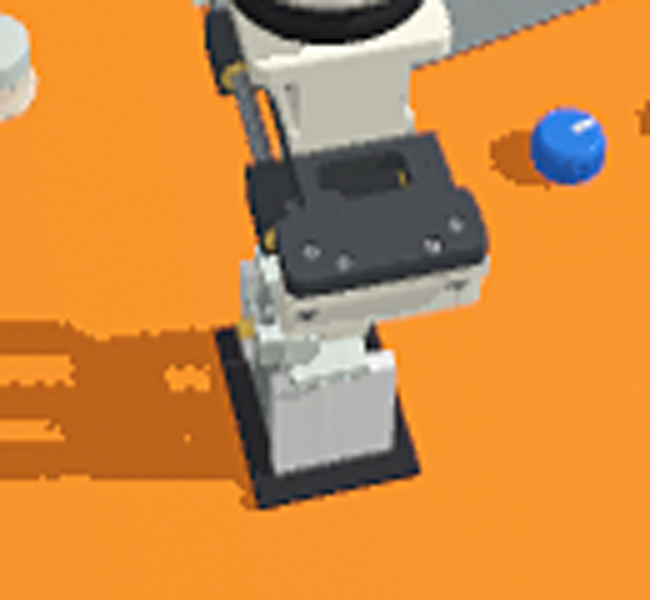

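Emit:
{"op": "arm_command", "data": {"plan": [[0,-0.2,0.2,0,0,0,0],[0,-0.2,0.2,0,0,0,-1],[0,-0.2,0.2,0,0,0,-1],[0,-0.2,0.2,0,0,0,-1],[0,-0.2,0.2,0,0,0,-1],[0,-0.2,0.2,0,0,0,-1],[0,-0.2,0.2,0,0,0,-1],[0,-0.2,0.2,0,0,0,-1]], "newtons": 10}}

```text
clock: 5.05
position: [486.2, -313.5, 82.7]
eef_rot: [0.032, -3.141, 0.0]
wrist_force: [0.6, 0.6, 0.9]
opening: 13.9
finger_force: 10.0
```

Emit:
{"op": "arm_command", "data": {"plan": [[0,0,0,0,0,0,-1],[0,0,0,0,0,0,-1],[0,0,0,0,0,0,-1],[0,0,0,0,0,0,-1]], "newtons": 45}}

```text
clock: 5.45
position: [486.2, -313.5, 82.7]
eef_rot: [-0.032, 3.141, -0.0]
wrist_force: [-0.0, 0.2, 1.1]
opening: 13.7
finger_force: 45.0
```

```bash
python3 -c "
from h import *
s=get_state();print(s['position'],s['wrist_force'],s['moment'],s['opening'],s['finger_force'])"
```

```text
[ 486.22177217 -313.52390883   82.67571639] [-0.03233516  0.16333526  1.05626098] [0.0703294  0.03405168 0.0020134 ] 13.667725882239516 44.98801589012146
```

Emit:
{"op": "arm_command", "data": {"plan": [[0,0,-1,0,0,0,-1],[0,0,-3,0,0,0,-1],[0,0,-6,0,0,0,-1],[0,0,-9,0,0,0,-1],[0,0,-12,0,0,0,-1],[0,0,-14,0,0,0,-1],[0,0,-15,0,0,0,-1],[0,0,-15,0,0,0,-1],[0,0,-15,0,0,0,-1],[0,0,-15,0,0,0,-1]]}}

```text
clock: 6.45
position: [485.9, -313.3, 231.2]
eef_rot: [0.032, -3.14, -0.002]
wrist_force: [-0.6, 0.1, -1.4]
opening: 13.8
finger_force: 45.0
```

```bash
python3 -c "
from h import *
s=get_state();print(s['position'],s['eef_rot'],s['wrist_force'],s['moment'],s['opening'],s['finger_force'])
f=cam('side');c=f['image'][160:330,190:360,::-1];cv2.imwrite('pics/l.png',cv2.resize(c,(600,600),interpolation=2))"
```

```text
[ 485.89901129 -313.30506903  231.19614035] [ 3.23846462e-02 -3.13985631e+00 -1.78706443e-03] [-0.63179281  0.05415189 -1.43080336] [ 0.03716703  0.01668646 -0.0549733 ] 13.838845155282874 44.98770475387573
```

View pics/l.png

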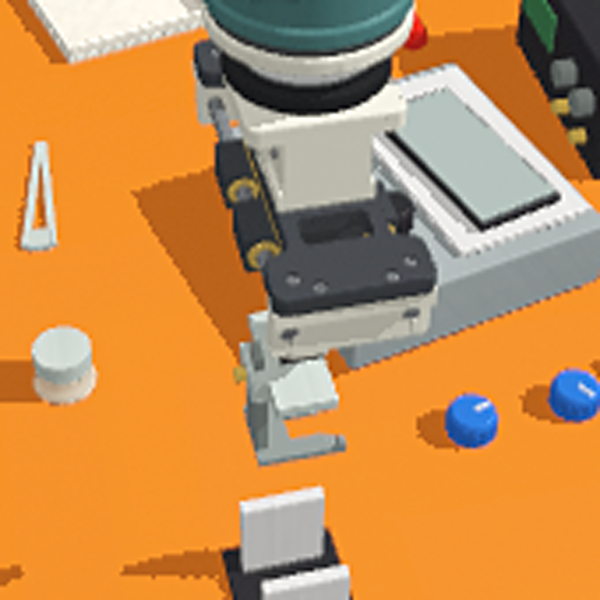

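The puller is lifted clear and upright: fork tip at crop (343,440), its bottom back corner at (262,463). Next I fit the stem length and the in-hand offset.

Run:
```python
from h import *
from itertools import product
f=cam('side');s=get_state();r=(252,262,296,297)
hsv=cv2.cvtColor(f['image'],cv2.COLOR_RGB2HSV);t=np.clip((170-hsv[...,1].astype(float))/110,0,1)[r[1]:r[3],r[0]:r[2]]
yaw=tyaw(s)-np.pi
def ren(v,yy=None):
    x,z,h=v[:3]; y=s['position'][1]+(v[3] if len(v)>3 else 0)
    parts=[box(-20,12,-34,34,0,8),box(-26,-6.5,-20,20,-h,-h+4),box(-8,18.5,-20,-8,-h,-h+4),box(-8,18.5,8,20,-h,-h+4),
      box(18.5,21.5,-20,-12,-h,-h+6.5),box(18.5,21.5,12,20,-h,-h+6.5),box(-28.5,-18,-14.5,14.5,-h,20)]
    m=np.zeros(t.shape)
    for P in parts: m=np.maximum(m,hullmask(f,place(P,x,y,yaw,z),r))
    return m
c=lambda v:np.abs(ren(v)-t).sum()
for free in(3,4):
  best=min((minimize(c,[s['position'][0],z0,h0]+[0]*(free-3),method='Nelder-Mead',options=dict(initial_simplex=[[s['position'][0]+a,z0+b,h0+d]+[e]*(free-3) for a,b,d,e in((0,0,0,0),(4,0,0,0),(0,4,0,1),(0,0,5,-1),(1,2,-2,3))[:free+1]])) for z0 in(210,216) for h0 in(42,50,56)),key=lambda o:o.fun)
  print(best.x.round(2),best.fun,s['position'],yaw)
m=np.vstack([t,ren(best.x)]);cv2.imwrite('pics/fit.png',cv2.resize((m*255).astype(np.uint8),None,fx=8,fy=8))
```

```text
[485.74 214.78  51.48] 76.31060632944785 [ 485.98284188 -313.36611765  231.50398547] -6.262590335969962
[487.76 206.37  50.6    5.99] 69.44090948392721 [ 485.98284188 -313.36611765  231.50398547] -6.262590335969962
```

View pics/fit.png

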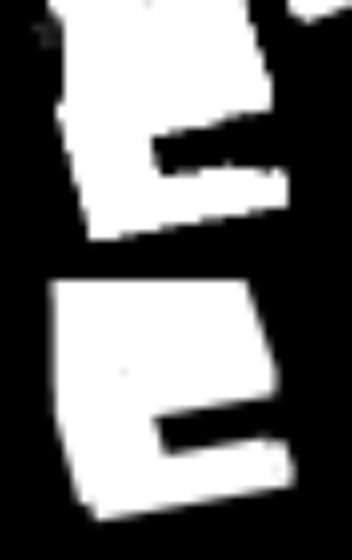

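```bash
python3 -c "
from h import *
print(row((561.9,-82.7,215),down(.245,1)),row((561.9,-82.7,150),down(.245,1)))"
```

```text
([-8.07, 22.9, 1.66], [0.1, -0.1, -12.9]) ([-8.08, 22.9, 8.16], [0.1, -0.1, -12.9])
```

Emit:
{"op": "arm_command", "data": {"plan": [[-1.6,4.6,0.3,0,0,-2.6,-1],[-3.2,9.2,0.6,0,0,-5.2,-1],[-4.8,13.8,1,0,0,-7.8,-1],[-6.4,18.3,1.3,0,0,-10.3,-1],[-7.5,21.2,1.6,0,0,-12,-1],[-8.1,22.9,1.6,0.1,-0.1,-12.9,-1],[-8.1,22.9,1.6,0.1,-0.1,-12.9,-1],[-8.1,22.9,1.6,0.1,-0.1,-12.9,-1],[-8.1,22.9,1.6,0.1,-0.1,-12.9,-1]]}}

```text
clock: 7.45
position: [562.2, -83.8, 216.5]
eef_rot: [-0.383, 3.117, -0.003]
wrist_force: [-0.5, 0.2, -1.3]
opening: 13.5
finger_force: 45.0
```

```bash
python3 -c "
from h import *
s=get_state();print(s['position'],s['wrist_force'],row((561.9,-82.7,146),down(.245,1)))"
```

```text
[562.21571654 -83.78622349 216.4821437 ] [-0.53548075  0.15161351 -1.32230729] ([0.01, 0.13, 7.05], [-0.1, 0.1, -0.0])
```

Emit:
{"op": "arm_command", "data": {"plan": [[0,0.05,3,0,0,0,-1],[0,0.1,5,0,0,0,-1],[0,0.1,6.5,0,0,0,-1],[0,0.1,7,0,0,0,-1],[0,0.1,7,0,0,0,-1],[0,0.1,7,0,0,0,-1],[0,0.1,7,0,0,0,-1]]}}

```text
clock: 8.15
position: [562.8, -82.2, 147.8]
eef_rot: [-0.385, 3.115, -0.003]
wrist_force: [0.9, 0.1, -1.9]
opening: 13.7
finger_force: 45.0
```

```bash
python3 -c "
from h import *
s=get_state();print(s['position'],s['wrist_force'],s['moment'],row((561.9,-82.7,146),down(.245,1)))
f=cam('side');c=f['image'][160:290,220:360,::-1];cv2.imwrite('pics/e.png',cv2.resize(c,None,fx=4.6,fy=4.6,interpolation=2))"
```

```text
[562.77320576 -82.20665996 147.77662077] [ 0.92231251  0.14183385 -1.882096  ] [ 0.03769222 -0.0046749   0.01601586] ([0.1, -0.03, 0.18], [-0.1, 0.2, 0.0])
```

View pics/e.png

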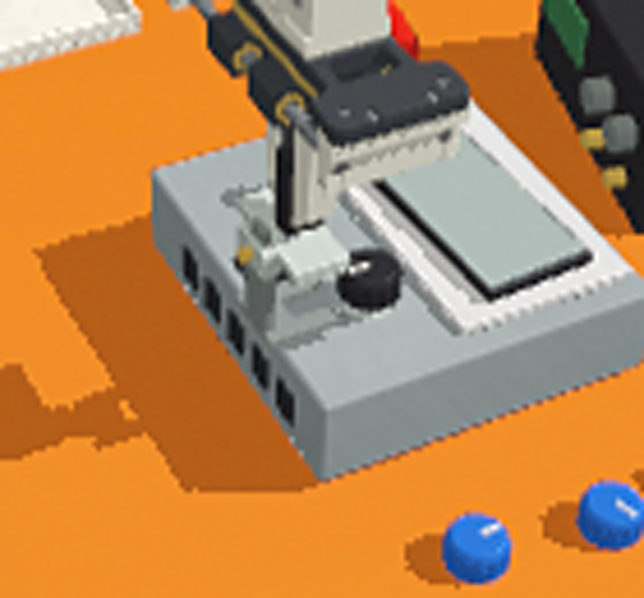

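Emit:
{"op": "arm_command", "data": {"plan": [[0.05,0,0.4,-0.1,0.2,0,-1],[0.05,0,0.8,-0.1,0.2,0,-1],[0.05,0,0.9,-0.1,0.2,0,-1],[0.05,0,0.9,-0.1,0.2,0,-1],[0.05,0,0.9,-0.1,0.2,0,-1]]}}

```text
clock: 8.7
position: [561.9, -82.2, 137.7]
eef_rot: [0.385, -3.116, 0.001]
wrist_force: [0.0, -0.0, -1.0]
opening: 14.1
finger_force: 45.0
```

Emit:
{"op": "arm_command", "data": {"plan": [[0,0,0.05,0,0,0,-1],[0,0,0.1,0,0,0,-1],[0,0,0.15,0,0,0,-1],[0,0,0.15,0,0,0,-1]]}}

```text
clock: 9.1
position: [561.9, -82.2, 136.1]
eef_rot: [0.385, -3.116, 0.001]
wrist_force: [1.3, 0.5, -2.3]
opening: 13.8
finger_force: 45.0
```

Emit:
{"op": "arm_command", "data": {"plan": [[0,0,0.05,0,0,0,-1],[0,0,0.1,0,0,0,-1],[0,0,0.1,0,0,0,-1]]}}

```text
clock: 9.4
position: [562.0, -82.2, 135.9]
eef_rot: [0.385, -3.116, 0.001]
wrist_force: [-2.7, 0.4, 6.2]
opening: 13.9
finger_force: 45.0
```

Emit:
{"op": "arm_command", "data": {"plan": [[0,0,0.05,0,0,0,-1],[0,0,0.1,0,0,0,-1],[0,0,0.1,0,0,0,-1]]}}

```text
clock: 9.7
position: [562.1, -82.2, 135.9]
eef_rot: [0.385, -3.117, 0.001]
wrist_force: [-5.5, 1.6, 15.4]
opening: 14.0
finger_force: 45.0
```

Emit:
{"op": "arm_command", "data": {"plan": [[0,0,-0.28,0,0,0,-1],[0,0,-0.28,0,0,0,-1],[0,0,-0.28,0,0,0,-1],[0,0,-0.28,0,0,0,-1]]}}

```text
clock: 10.1
position: [561.8, -82.2, 136.6]
eef_rot: [0.385, -3.116, 0.001]
wrist_force: [0.3, 0.2, -1.1]
opening: 13.6
finger_force: 45.0
```

```bash
python3 -c "
from h import *
s=get_state();print(s['position'],s['wrist_force'],s['moment'],row((604.6,-72.5,137),down(.245,1)))"
```

```text
[561.80454802 -82.16305784 136.63553074] [ 0.27024382  0.21192167 -1.07724467] [ 0.00910956 -0.01456664  0.00183198] ([-4.39, -0.1, -0.05], [-0.0, -0.1, 0.0])
```

Emit:
{"op": "arm_command", "data": {"plan": [[0,-0.05,-0.04,0,0,0,-1],[-0.4,-0.1,-0.04,0,0,0,-1],[-0.8,-0.1,-0.04,0,0,0,-1],[-1.2,-0.1,-0.04,0,0,0,-1],[-1.2,-0.1,-0.04,0,0,0,-1],[-1.2,-0.1,-0.04,0,0,0,-1]]}}

```text
clock: 10.7
position: [573.8, -80.2, 137.2]
eef_rot: [0.385, -3.116, 0.001]
wrist_force: [-0.9, 0.6, -1.2]
opening: 14.0
finger_force: 45.0
```

Emit:
{"op": "arm_command", "data": {"plan": [[-0.3,0,0.02,0,0,0,-1],[-0.6,0,0.02,0,0,0,-1],[-0.9,0,0.02,0,0,0,-1],[-0.9,0,0.02,0,0,0,-1],[-0.9,0,0.02,0,0,0,-1]]}}

```text
clock: 11.2
position: [582.5, -78.0, 137.0]
eef_rot: [0.385, -3.116, 0.001]
wrist_force: [0.2, 0.8, -0.9]
opening: 13.4
finger_force: 45.0
```

Emit:
{"op": "arm_command", "data": {"plan": [[-0.2,0,0,0,0,0,-1],[-0.4,0,0,0,0,0,-1],[-0.6,0,0,0,0,0,-1],[-0.8,0,0,0,0,0,-1],[-0.8,0,0,0,0,0,-1],[-0.8,0,0,0,0,0,-1]]}}

```text
clock: 11.8
position: [590.3, -76.1, 137.1]
eef_rot: [0.385, -3.116, 0.001]
wrist_force: [-0.8, 0.2, -0.9]
opening: 13.8
finger_force: 45.0
```

Emit:
{"op": "arm_command", "data": {"plan": [[-0.2,0,0,0,0,0,-1],[-0.4,0,0,0,0,0,-1],[-0.6,0,0,0,0,0,-1],[-0.8,0,0,0,0,0,-1],[-0.8,0,0,0,0,0,-1],[-0.8,0,0,0,0,0,-1]]}}

```text
clock: 12.4
position: [598.0, -74.1, 137.0]
eef_rot: [0.385, -3.116, 0.001]
wrist_force: [0.0, 0.0, -1.8]
opening: 13.6
finger_force: 45.0
```

Free so far. The last few mm go in small steps.

Emit:
{"op": "arm_command", "data": {"plan": [[-0.1,0,0,0,0,0,-1],[-0.2,0,0,0,0,0,-1],[-0.3,0,0,0,0,0,-1],[-0.4,0,0,0,0,0,-1],[-0.4,0,0,0,0,0,-1],[-0.4,0,0,0,0,0,-1]]}}

```text
clock: 13.0
position: [601.9, -73.2, 137.1]
eef_rot: [0.385, -3.116, 0.001]
wrist_force: [-0.2, 0.1, -0.9]
opening: 13.8
finger_force: 45.0
```

Emit:
{"op": "arm_command", "data": {"plan": [[-0.05,0,0,0,0,0,-1],[-0.1,0,0,0,0,0,-1],[-0.1,0,0,0,0,0,-1],[-0.1,0,0,0,0,0,-1]]}}

```text
clock: 13.4
position: [602.9, -72.9, 137.0]
eef_rot: [0.385, -3.116, 0.001]
wrist_force: [0.9, -0.0, -1.9]
opening: 13.5
finger_force: 45.0
```

Emit:
{"op": "arm_command", "data": {"plan": [[-0.05,0,0,0,0,0,-1],[-0.1,0,0,0,0,0,-1],[-0.1,0,0,0,0,0,-1],[-0.1,0,0,0,0,0,-1]]}}

```text
clock: 13.8
position: [603.9, -72.7, 137.1]
eef_rot: [0.385, -3.116, 0.001]
wrist_force: [0.0, 0.2, -1.7]
opening: 13.9
finger_force: 45.0
```

Emit:
{"op": "arm_command", "data": {"plan": [[-0.05,0,0,0,0,0,-1],[-0.05,0,0,0,0,0,-1],[-0.05,0,0,0,0,0,-1]]}}

```text
clock: 14.1
position: [604.3, -72.6, 137.1]
eef_rot: [0.385, -3.116, 0.001]
wrist_force: [0.4, 0.0, -1.3]
opening: 14.0
finger_force: 45.0
```

Emit:
{"op": "arm_command", "data": {"plan": [[-0.05,0,0,0,0,0,-1],[-0.05,0,0,0,0,0,-1],[-0.05,0,0,0,0,0,-1]]}}

```text
clock: 14.4
position: [604.8, -72.4, 137.1]
eef_rot: [0.385, -3.116, 0.001]
wrist_force: [-0.1, -0.2, -0.3]
opening: 14.2
finger_force: 45.0
```

Emit:
{"op": "arm_command", "data": {"plan": [[-0.05,0,0,0,0,0,-1],[-0.05,0,0,0,0,0,-1],[-0.05,0,0,0,0,0,-1]]}}

```text
clock: 14.7
position: [605.3, -72.3, 137.0]
eef_rot: [0.385, -3.116, 0.001]
wrist_force: [0.3, -0.3, -2.4]
opening: 13.9
finger_force: 45.0
```

Emit:
{"op": "arm_command", "data": {"plan": [[-0.05,0,0,0,0,0,-1],[-0.05,0,0,0,0,0,-1],[-0.05,0,0,0,0,0,-1]]}}

```text
clock: 15.0
position: [605.8, -72.2, 137.0]
eef_rot: [0.385, -3.116, 0.001]
wrist_force: [-0.2, 0.4, -1.2]
opening: 13.5
finger_force: 45.0
```

Emit:
{"op": "arm_command", "data": {"plan": [[-0.05,0,0,0,0,0,-1],[-0.05,0,0,0,0,0,-1],[-0.05,0,0,0,0,0,-1]]}}

```text
clock: 15.3
position: [606.2, -72.1, 137.0]
eef_rot: [0.385, -3.116, 0.001]
wrist_force: [-2.1, -0.6, -0.2]
opening: 14.1
finger_force: 45.0
```

Emit:
{"op": "arm_command", "data": {"plan": [[-0.03,0,0,0,0,0,-1],[-0.03,0,0,0,0,0,-1],[-0.03,0,0,0,0,0,-1]]}}

```text
clock: 15.6
position: [606.4, -72.0, 137.0]
eef_rot: [0.385, -3.116, 0.001]
wrist_force: [-2.7, -0.4, 0.1]
opening: 13.6
finger_force: 45.0
```

Emit:
{"op": "arm_command", "data": {"plan": [[0.06,0,0,0,0,0,-1],[0.06,0,-0.1,0,0,0,-1],[0.06,0,-0.2,0,0,0,-1],[0.06,0,-0.3,0,0,0,-1],[0.06,0,-0.4,0,0,0,-1],[0.06,0,-0.45,0,0,0,-1],[0.06,0,-0.45,0,0,0,-1]]}}

```text
clock: 16.3
position: [606.0, -72.1, 141.6]
eef_rot: [0.385, -3.116, 0.001]
wrist_force: [-0.3, -0.2, -1.8]
opening: 14.2
finger_force: 45.0
```

Emit:
{"op": "arm_command", "data": {"plan": [[0,0,-0.05,0,0,0,-1],[0,0,-0.1,0,0,0,-1],[0,0,-0.1,0,0,0,-1]]}}

```text
clock: 16.6
position: [605.9, -72.1, 142.3]
eef_rot: [0.385, -3.116, 0.0]
wrist_force: [0.5, -0.4, -5.0]
opening: 14.1
finger_force: 45.0
```

Emit:
{"op": "arm_command", "data": {"plan": [[0,0,-0.05,0,0,0,-1],[0,0,-0.1,0,0,0,-1],[0,0,-0.1,0,0,0,-1]]}}

```text
clock: 16.9
position: [605.8, -72.1, 142.9]
eef_rot: [0.385, -3.115, 0.0]
wrist_force: [1.5, -0.7, -12.5]
opening: 13.6
finger_force: 45.0
```

Emit:
{"op": "arm_command", "data": {"plan": [[0,0,-0.05,0,0,0,-1],[0,0,-0.1,0,0,0,-1],[0,0,-0.1,0,0,0,-1]]}}

```text
clock: 17.2
position: [606.0, -72.1, 145.1]
eef_rot: [0.385, -3.116, 0.001]
wrist_force: [-1.1, -0.2, -5.0]
opening: 14.0
finger_force: 45.0
```

Emit:
{"op": "arm_command", "data": {"plan": [[0,0,-0.1,0,0,0,-1],[0,0,-0.2,0,0,0,-1],[0,0,-0.3,0,0,0,-1],[0,0,-0.4,0,0,0,-1],[0,0,-0.5,0,0,0,-1],[0,0,-0.5,0,0,0,-1]]}}

```text
clock: 17.8
position: [606.0, -72.2, 150.1]
eef_rot: [0.385, -3.116, 0.001]
wrist_force: [-6.0, -2.0, 0.3]
opening: 14.1
finger_force: 45.0
```

Emit:
{"op": "arm_command", "data": {"plan": [[0,0,-0.15,0,0,0,-1],[0,0,-0.3,0,0,0,-1],[0,0,-0.5,0,0,0,-1],[0,0,-0.7,0,0,0,-1],[0,0,-0.9,0,0,0,-1],[0,0,-1.1,0,0,0,-1],[0,0,-1.3,0,0,0,-1],[0,0,-1.5,0,0,0,-1],[0,0,-1.5,0,0,0,-1],[0,0,-1.5,0,0,0,-1]]}}

```text
clock: 18.8
position: [606.1, -72.1, 164.6]
eef_rot: [0.385, -3.116, 0.001]
wrist_force: [-0.2, -0.2, -1.1]
opening: 13.6
finger_force: 45.0
```

```bash
python3 -c "
from h import *
s=get_state();print(s['position'],s['wrist_force'],s['moment'])
f=cam('side');c=f['image'][150:280,220:360,::-1];cv2.imwrite('pics/p.png',cv2.resize(c,None,fx=4.6,fy=4.6,interpolation=2))"
```

```text
[606.07309909 -72.13749792 164.6027883 ] [-0.20705332 -0.23060469 -1.12529868] [ 0.07199877 -0.02116026  0.02711013]
```

View pics/p.png

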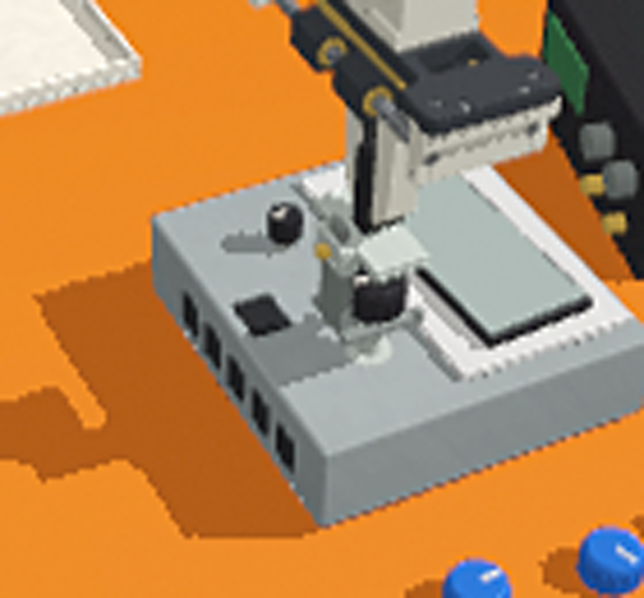

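The cap sits on the fork at crop (380,298), and the bare spindle shows below it at (370,350). Raise, then carry gently to the tray.

Emit:
{"op": "arm_command", "data": {"plan": [[0,0,-0.2,0,0,0,-1],[0,0,-0.6,0,0,0,-1],[0,0,-1.2,0,0,0,-1],[0,0,-1.8,0,0,0,-1],[0,0,-2.4,0,0,0,-1],[0,0,-3,0,0,0,-1],[0,0,-3.5,0,0,0,-1],[0,0,-3.8,0,0,0,-1],[0,0,-4,0,0,0,-1],[0,0,-4,0,0,0,-1]]}}

```text
clock: 19.85
position: [606.2, -72.1, 204.7]
eef_rot: [0.385, -3.116, 0.001]
wrist_force: [0.3, -0.1, -1.4]
opening: 13.9
finger_force: 45.0
```

```bash
python3 -c "
from h import *
s=get_state();print(s['position'],s['wrist_force'],row((458,349,s['position'][2]),down(.25,1)))"
```

```text
[606.15126084 -72.10874842 204.71562277] [ 0.26402333 -0.13187811 -1.43979432] ([4.12, 44.45, -0.0], [-0.0, -0.1, -0.2])
```

Emit:
{"op": "arm_command", "data": {"plan": [[0.02,0.2,0,0,0,0,-1],[0.06,0.6,0,0,0,0,-1],[0.11,1.2,0,0,0,0,-1],[0.19,2,0,0,0,0,-1],[0.28,3,0,0,0,0,-1],[0.39,4.2,0,0,0,0,-1],[0.5,5.4,0,0,0,0,-1],[0.61,6.6,0,0,0,0,-1],[0.72,7.8,0,0,0,0,-1],[0.83,9,0,0,0,0,-1]]}}

```text
clock: 20.85
position: [575.8, 14.2, 204.6]
eef_rot: [0.385, -3.116, 0.001]
wrist_force: [-0.5, -0.5, -0.7]
opening: 13.8
finger_force: 45.0
```

Emit:
{"op": "arm_command", "data": {"plan": [[0.11,1.2,0,0,0,0,-1],[0.22,2.4,0,0,0,0,-1],[0.33,3.6,0,0,0,0,-1],[0.44,4.8,0,0,0,0,-1],[0.55,6,0,0,0,0,-1],[0.66,7.2,0,0,0,0,-1],[0.77,8.4,0,0,0,0,-1],[0.88,9.6,0,0,0,0,-1],[1,10.8,0,0,0,0,-1],[1.11,12,0,0,0,0,-1]]}}

```text
clock: 21.85
position: [535.8, 127.8, 204.6]
eef_rot: [0.385, -3.116, 0.001]
wrist_force: [-0.5, 0.1, -0.5]
opening: 13.6
finger_force: 45.0
```

Emit:
{"op": "arm_command", "data": {"plan": [[0.11,1.2,0,0,0,0,-1],[0.22,2.4,0,0,0,0,-1],[0.33,3.6,0,0,0,0,-1],[0.44,4.8,0,0,0,0,-1],[0.55,6,0,0,0,0,-1],[0.66,7.2,0,0,0,0,-1],[0.77,8.4,0,0,0,0,-1],[0.88,9.6,0,0,0,0,-1],[1,10.8,0,0,0,0,-1],[1.11,12,0,0,0,0,-1]]}}

```text
clock: 22.85
position: [495.9, 241.5, 204.6]
eef_rot: [0.385, -3.116, 0.001]
wrist_force: [0.0, -1.0, -1.6]
opening: 13.8
finger_force: 45.0
```

Emit:
{"op": "arm_command", "data": {"plan": [[0.11,1.2,0,0,0,0,-1],[0.22,2.4,0,0,0,0,-1],[0.33,3.6,0,0,0,0,-1],[0.44,4.8,0,0,0,0,-1],[0.55,6,0,0,0,0,-1],[0.66,7.2,0,0,0,0,-1],[0.77,8.4,0,0,0,0,-1],[0.87,9.4,0,0,0,0,-1],[0.95,10.2,0,0,0,0,-1],[1,10.8,0,0,0,0,-1]]}}

```text
clock: 23.85
position: [460.0, 343.6, 204.5]
eef_rot: [0.385, -3.116, 0.001]
wrist_force: [-0.2, -0.4, -2.1]
opening: 13.4
finger_force: 45.0
```

Emit:
{"op": "arm_command", "data": {"plan": [[0.03,0.3,0,0,0,0,-1],[0.04,0.5,0,0,0,0,-1],[0.05,0.6,0,0,0,0,-1],[0.05,0.6,0,0,0,0,-1],[0.05,0.6,0,0,0,0,-1]]}}

```text
clock: 24.35
position: [458.4, 348.4, 204.6]
eef_rot: [0.384, -3.116, 0.001]
wrist_force: [-0.3, -0.0, -1.2]
opening: 13.7
finger_force: 45.0
```

```bash
python3 -c "
from h import *
s=get_state();print(s['clock'],s['position'],s['wrist_force'],row((458,349,80),down(.25,1)))
D=cam('side');o=regions_of('side','cap')
for r in o[:5]: print(r['confidence'],r['position'],r['mask'].sum())
print(proj(D,s['position']-[0,0,56]))"
```

```text
24.35 [458.41150248 348.3831402  204.57852194] [-0.31892831 -0.04370815 -1.18843436] ([0.0, 0.07, 12.46], [-0.0, -0.1, -0.3])
0.54 [219.3, 122.4] 89
0.54 [323.2, 278.8] 183
0.45 [353.4, 270.6] 184
[218.85489059 120.97495454]
```

The cap is detected at side (219,122), where the fork should be. Lower.

Emit:
{"op": "arm_command", "data": {"plan": [[0,0,0.3,0,0,0,-1],[0,0,1,0,0,0,-1],[0,0,2,0,0,0,-1],[0,0,3,0,0,0,-1],[0,0,4,0,0,0,-1],[0,0,5,0,0,0,-1],[0,0,6,0,0,0,-1],[0,0,7,0,0,0,-1],[0,0,8,0,0,0,-1],[0,0,9,0,0,0,-1]]}}

```text
clock: 25.45
position: [458.1, 348.5, 113.7]
eef_rot: [0.385, -3.116, 0.001]
wrist_force: [0.4, 0.3, -2.0]
opening: 13.9
finger_force: 45.0
```

Emit:
{"op": "arm_command", "data": {"plan": [[0,0,0.8,0,0,0,-1],[0,0,1.5,0,0,0,-1],[0,0,2.1,0,0,0,-1],[0,0,2.6,0,0,0,-1],[0,0,3,0,0,0,-1],[0,0,3.3,0,0,0,-1],[0,0,3.5,0,0,0,-1],[0,0,3.5,0,0,0,-1]]}}

```text
clock: 26.25
position: [458.0, 348.5, 79.4]
eef_rot: [0.385, -3.116, 0.001]
wrist_force: [-0.7, 1.1, -1.4]
opening: 13.9
finger_force: 45.0
```

Emit:
{"op": "arm_command", "data": {"plan": [[0,0,0.08,0,0,0,-1],[0,0,0.16,0,0,0,-1],[0,0,0.24,0,0,0,-1],[0,0,0.3,0,0,0,-1],[0,0,0.3,0,0,0,-1],[0,0,0.3,0,0,0,-1]]}}

```text
clock: 26.85
position: [458.1, 348.5, 76.5]
eef_rot: [0.385, -3.116, 0.001]
wrist_force: [0.1, 0.6, -0.5]
opening: 13.6
finger_force: 45.0
```

Emit:
{"op": "arm_command", "data": {"plan": [[0,0,0.05,0,0,0,-1],[0,0,0.1,0,0,0,-1],[0,0,0.1,0,0,0,-1]]}}

```text
clock: 27.15
position: [458.0, 348.5, 75.5]
eef_rot: [0.385, -3.116, 0.001]
wrist_force: [0.5, -0.3, -1.7]
opening: 13.8
finger_force: 45.0
```

Emit:
{"op": "arm_command", "data": {"plan": [[0,0,0.03,0,0,0,-1],[0,0,0.07,0,0,0,-1],[0,0,0.07,0,0,0,-1]]}}

```text
clock: 27.45
position: [458.1, 348.5, 75.0]
eef_rot: [0.385, -3.116, 0.001]
wrist_force: [-0.4, 0.4, 0.9]
opening: 13.9
finger_force: 45.0
```

Emit:
{"op": "arm_command", "data": {"plan": [[0,0,0,0,0,0,-1],[0,0,0,0,0,0,-1],[0,0,0,0,0,0,-1]], "newtons": 4}}

```text
clock: 27.75
position: [458.1, 348.5, 75.0]
eef_rot: [0.385, -3.116, 0.001]
wrist_force: [-0.6, -0.4, 0.2]
opening: 14.3
finger_force: 4.0
```

Emit:
{"op": "arm_command", "data": {"plan": [[0,0,0,0,0,0,-0.65],[0,0,0,0,0,0,-0.6],[0,0,0,0,0,0,-0.5],[0,0,0,0,0,0,-0.3],[0,0,0,0,0,0,-0.2],[0,0,0,0,0,0,-0.2],[0,0,0,0,0,0,-0.2]]}}

```text
clock: 28.45
position: [458.1, 348.5, 74.9]
eef_rot: [0.385, -3.116, 0.001]
wrist_force: [-0.2, -0.5, 0.4]
opening: 37.2
finger_force: 0.0
```

Emit:
{"op": "arm_command", "data": {"plan": [[0,0,-0.5,0,0,0,-0.2],[0,0,-1.5,0,0,0,-0.2],[0,0,-3,0,0,0,-0.2],[0,0,-5,0,0,0,-0.2],[0,0,-8,0,0,0,-0.2],[0,0,-12,0,0,0,-0.2],[0,0,-16,0,0,0,-0.2],[0,0,-20,0,0,0,-0.2],[0,0,-20,0,0,0,-0.2],[0,0,-20,0,0,0,-0.2]]}}

```text
clock: 29.45
position: [458.5, 348.7, 276.7]
eef_rot: [-0.385, 3.118, 0.001]
wrist_force: [0.3, 0.0, 0.1]
opening: 37.3
finger_force: 0.0
```

```bash
python3 -c "
from h import *
s=get_state();print(s['position'],s['wrist_force'])
f=cam('side');c=f['image'][80:280,150:390,::-1];cv2.imwrite('pics/z.png',cv2.resize(c,None,fx=3,fy=3,interpolation=2))"
```

```text
[458.54410744 348.71372163 276.68104528] [0.26975589 0.00173026 0.12587622]
```

View pics/z.png

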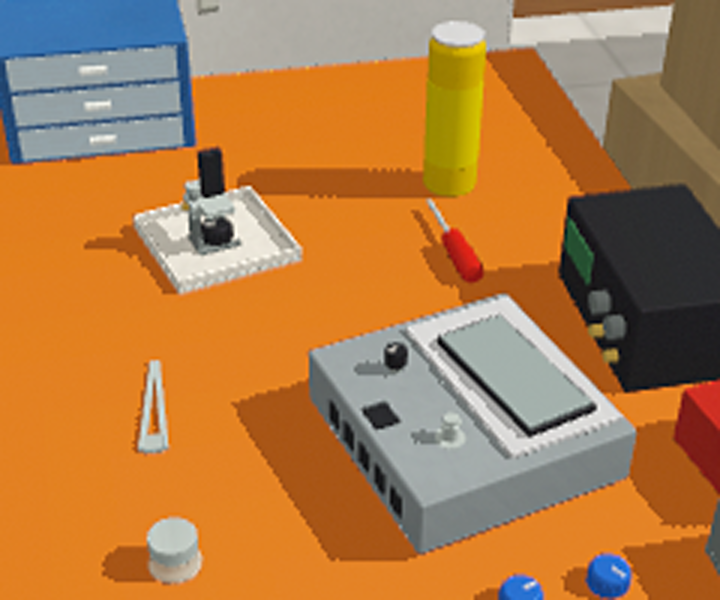

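The puller stands upright in the tray at crop (212,210) with the cap on its fork at (217,232). The spindle is bare at (450,430), and nothing else has moved.

```bash
python3 -c "
from workcell import sign_off
print(sign_off())"
```

```text
the job is handed in; nothing more can be done
None
```

The cap is off its spindle and lying on the fork, the puller stands upright and released in the white tray, and the job was handed in at about 29.5 s; while feeling for the station top the fork once pressed it with roughly 15 N, harder than I intended.

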